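Assemble the gem-gravel sieve set

TASK

Put the little brass sieve set together on its receiving pan, ready for sizing gem gravel: the fine sieve goes on the pan, then the medium and then the coarse one, each seated squarely in the mouth of the one below, and the lid closes the top. The pan stays standing on the table; leave the stones, the specimen box and the loupe where they are.

Things in the scene. Friction and masses are not known exactly. Their poses are not given: they have to be found in the camera images.
- pan: Receiving pan: brass cup with a flat closed floor, no mesh, no skirt; 62 mm outside diameter, 32 mm high, mouth 55 mm wide, flared to 60 over the top 5 mm; 0.3 kg, loose. Origin: centre of its underside, z up. A sieve seated in it has its origin 23 mm above this one.
- sieve_fine: Fine sieve: brass ring 62 mm across, 31 mm high, the lowest; dense 2 mm wire cloth like a grey floor. What seats on it has its origin 22 mm above this one. Mouth 55 mm wide, flared to 60 over the top 5 mm. Below, a skirt 51 mm wide, 9 mm high, tapered to 47 at the foot, enters the mouth below with 2 mm play; the shoulder above it rests on that rim. Origin: centre of the skirt's foot, z up.
- sieve_medium: Medium sieve: brass ring 62 mm across, 37 mm high; wire grid of 5.6 mm spacing. What seats on it has its origin 28 mm above this one. Mouth 55 mm wide, flared to 60 over the top 5 mm. Below, a skirt 51 mm wide, 9 mm high, tapered to 47 at the foot, enters the mouth below with 2 mm play; the shoulder above it rests on that rim. Origin: centre of the skirt's foot, z up.
- sieve_coarse: Coarse sieve: brass ring 62 mm across, 43 mm high, the tallest; open wire grid of 13 mm spacing. What seats on it has its origin 34 mm above this one. Mouth 55 mm wide, flared to 60 over the top 5 mm. Below, a skirt 51 mm wide, 9 mm high, tapered to 47 at the foot, enters the mouth below with 2 mm play; the shoulder above it rests on that rim. Origin: centre of the skirt's foot, z up.
- lid: Lid: brass disc 62 mm across, its top 13 mm above the origin, with an upright knob in the middle, 18 mm in diameter from 18 to 36 mm above the origin: grip it there. Below the disc a skirt 51 mm wide, 9 mm high, tapered to 47 at the foot. Origin: centre of the skirt's foot, z up.
- garnet: Single dark red garnet crystal, 40x41x37 mm, loose; origin at the centre of its underside. Bystander: leave it where it lies.
- fluorite_cubes: Cluster of three green fluorite cubes, 33x49x35 mm, loose; origin at the centre of its underside. Bystander: leave it where it lies.
- thumbnail_box: Small clear specimen box with a black foot, 38x38x35 mm, loose; origin at the centre of its underside. Bystander: leave it where it lies.
- loupe: Folded steel pocket loupe lying flat, 29x56x14 mm, loose; origin at the centre of its underside. Bystander: leave it where it lies.
Things that resemble listed ones, but are neither listed nor needed, are in the scene too. Leave any purple look-alike of the sieve_medium alone.

How it is judged:
By the outcome, as a careful person would: the job done as asked, in the order asked, and still so for the second after the job is handed in, with the robot touching nothing.
It also fails if it takes over 112 s, if anything falls off the work surface, if the arm or the gripper's body presses on something with over 40 N, if the wrist force passes 120 N, or if a joint passes its speed limit or range.

ROBOT

A 6-joint arm with a two-finger parallel gripper is mounted at the origin on a cart in front of the work surface, level with it; the furniture and walls round the work are solid. World frame = base frame: x ahead of the robot, y to its left, z up, the work surface at z = 0. Lengths are in m, angles in rad, forces in N, time in s.
With the tool pointing down it reaches from about 0.375 to 0.975 m from the base axis. Payload 3.8 kg.
Tool frame: the origin (TCP) lies midway between the tips of the shut fingers; the grasp point (between the pads) lies 19 mm behind it; z points along the fingers, y is the line along which they close (so a half turn about z gives the same grasp; the last joint's range is limited). The gripper opens to 85 mm and grips with 20 to 120 N. Pads are 22 mm wide; open, the fingers measure 114 mm over their backs; the gripper's body (76 mm by 85 mm) begins 54 mm behind the grasp point. The pads swing forward as they close: fully open they stand 13 mm farther back than shut.
Start: joints at [-1.243, 0.264, 1.604, -0, 1.274, -0.037], TCP at [0.241, -0.631, 0.204] pointing down, gripper open.
Joint ranges: [-2.63, 2.63], [-0.94, 2.18], [0.31, 2.57], [-1.31, 4.45], [0, 2.66], [-2.55, 2.55]. Speed limits (rad/s): [2.57, 2.57, 3.14, 3.14, 3.14, 3.14].

INTERFACE

Orientations are given as a rotation vector (axis times angle).
In Python, from workcell import bot gives the robot as it stands.
- The arm moves only by the tool servo_tool, never from a script. Its argument "series" is a list of rows, each a list of 7 numbers: the shift along the world's x, y, z in units of 0.15 m (1.0 is 0.15 m), then the turn, a rotation vector about the world's x, y, z in units of 180 degrees (1.0 is 180 degrees), then the closure, from 0 (fully open) to 1 (shut). A call has 1 to 20 rows; each row is the pose to reach, as a shift and turn from the pose commanded when the call began, turning the shorter way round; what a row does not reach only later rows make up. A row lasts 1/10 s, in which the tool goes at most 50 mm and 8.59 degrees, less where a joint would pass 70% of its speed; a pose out of reach is approached as far as the arm can. A call with a number of a shift or a turn outside -1 to 1 is refused whole. A call with a gripper value outside its range is refused whole. The fingers move at their own pace and stop on an object; "newtons" is the grip in N (left out, the last holds). Time passes only in rows, so rows that repeat a pose let the fingers close. It gives the time, the measured TCP pose, the force, the opening and the grip force at its end, in the units of the state.
- bot.read_state(): the state, without advancing time (a new reading comes with each control period).
- bot.read_camera(name): name is "scene" or "side" or "wrist"; returns the picture (480x640x3 uint8, red, green, blue); there is no depth.
- bot.camera_info(name): a dict with "vertical_fov" (degrees; the focal length in pixels is half the picture's height over the tangent of half this angle, whatever the lens; pixels are square), "cx", "cy" (the principal point, pixels), "R" (3x3) and "t" (3): a world point X has camera coordinates R X + t. Camera axes: x right, y down, z forward; pixel columns grow to the right and rows downward; lengths in m; the calibration is good to about 2 mm. A picture is of the moment at which its call begins: read the wrist's pose just before it. camera_info takes no time and is no camera call; for the wrist camera it gives the pose at the moment of the call.
- bot.finish_job(): hands the job in; it is judged then, once.
Trained networks look in the newest picture that a camera, given by its name, has taken for a name from the list of things; names that differ only in an ending like _2 or _b are one class to them, and where a whole thing is asked for, a point or a joint stands for the part that bears it (a point fixed in the world has none). Each returns a list of dicts, best first, with "score" (0 to 1); they miss things now and then, are a little off and sometimes report something else, mostly with a low value. They report only what shows in the picture. A call takes as long as a camera call. They do not tell look-alikes from the thing itself.
- bot.recognise(target, camera): "box" ([left, top, right, bottom] as shares, 0 to 1, of the picture: columns of its width, rows of its height, round what is visible of it).
- bot.trace(target, camera): "mask" (480x640 bool, what is visible of it) and "box" ([left, top, right, bottom] as shares, 0 to 1, of the picture: columns of its width, rows of its height, round what is visible of it).
- bot.mark_of(target, camera): "at" ([row, column] as shares, 0 to 1, of the picture: columns of its width, rows of its height: a listed point, or the origin of a listed thing).
The state is a dict: "time": time; "q": joint angles; "joint_vel": joint speeds; "joint_torque": joint torques, N m; "tool_pos": TCP position; "tcp_rot": TCP orientation; "wrist_force": force on the tool from outside, world axes, zero at the start; "torque": the same for the moment, N m; "width": opening from 0.0 (shut) to 1.0 (fully open); "grip_force": force on a finger pad.
Only numpy, scipy, OpenCV 4.12 (cv2) and the standard library are available. Lean on these libraries where they do the work, as an engineer would, in place of code of your own. Each camera call takes 0.05 s, during which the arm holds its last target. There are 200 camera calls.

## Working session

There is one attempt and no reset: what is moved stays moved. The work goes in short steps, Python scripts to look and compute and a tool call to move; the robot and the scene stay as the last step left them, time stands still between calls to the robot, and variables do not carry over. Pictures are saved under pics/ and viewed, at most 14 in all, crops included, and the job is handed in when it is done.

Besides the shell and the picture viewer there is one more tool, called after ">>>" as name([rows], argument=value, ...), one row to a line, values as JSON. servo_tool: Moves the arm, as the interface text tells. Shifts and turns lie within -1 to 1; 1 stands for 0.15 m of shift or 180 degrees of turn. Its arguments: {"type":"object","properties":{"series":{"type":"array","items":{"type":"array","items":{"type":"number"}}},"newtons":{"type":"number"}},"required":["series"]}

```bash
mkdir -p pics; cat > h.py <<'E'
from workcell import bot
import cv2, numpy as np
def info(c):
    i=bot.camera_info(c); f=240/np.tan(np.radians(i["vertical_fov"])/2)
    return f,i["cx"],i["cy"],np.array(i["R"]),np.array(i["t"])
def ray(c,u,v,z,I=None):
    f,cx,cy,R,t=I or info(c)
    d=R.T@np.array([(u-cx)/f,(v-cy)/f,1]); o=-R.T@t
    return o+d*(z-o[2])/d[2]
def proj(c,X,I=None):
    f,cx,cy,R,t=I or info(c); p=R@np.array(X)+t
    return f*p[0]/p[2]+cx, f*p[1]/p[2]+cy
def snap(c,n):
    im=bot.read_camera(c); cv2.imwrite(f"pics/{n}.png",cv2.cvtColor(im,cv2.COLOR_RGB2BGR)); return im
E
python3 - <<'E'
from h import *
for c in ("scene","side"):
    snap(c,c+"0")
    f,cx,cy,R,t=info(c); print(c,"cam at",(-R.T@t).round(3),"axis",R[2].round(2))
    for n in ("pan","sieve_fine","sieve_medium","sieve_coarse","lid","garnet","fluorite_cubes","thumbnail_box","loupe"):
        for d in bot.mark_of(n,c):
            r,cc=d["at"]; print(n,round(d["score"],2),"px",round(cc*640),round(r*480),ray(c,cc*640,r*480,0)[:2].round(3))
s=bot.read_state(); print(s["time"],s["tool_pos"],s["tcp_rot"],s["width"])
E
```

```text
scene cam at [0.228 0.444 0.542] axis [ 0.41 -0.7  -0.59]
pan 0.64 px 211 300 [0.684 0.054]
sieve_fine 0.66 px 322 278 [ 0.55 -0.1 ]
sieve_fine 0.35 px 292 238 [ 0.67  -0.178]
sieve_coarse 0.93 px 295 241 [ 0.659 -0.172]
lid 0.75 px 388 241 [ 0.495 -0.277]
garnet 0.69 px 344 220 [ 0.612 -0.297]
fluorite_cubes 0.72 px 236 254 [ 0.734 -0.071]
thumbnail_box 0.92 px 443 242 [ 0.397 -0.338]
loupe 0.56 px 323 279 [ 0.548 -0.101]
side cam at [ 0.376 -0.735  0.605] axis [ 0.26  0.7  -0.67]
pan 0.83 px 318 186 [0.676 0.053]
sieve_fine 0.83 px 282 243 [ 0.546 -0.093]
sieve_fine 0.29 px 341 392 [ 0.529 -0.418]
sieve_medium 0.63 px 268 207 [0.553 0.023]
sieve_medium 0.56 px 342 394 [ 0.529 -0.421]
sieve_coarse 0.82 px 356 259 [ 0.659 -0.183]
lid 0.58 px 290 327 [ 0.497 -0.285]
garnet 0.94 px 367 314 [ 0.621 -0.306]
fluorite_cubes 0.51 px 369 213 [ 0.738 -0.073]
fluorite_cubes 0.44 px 264 183 [0.57  0.109]
thumbnail_box 0.79 px 241 370 [ 0.407 -0.332]
loupe 0.47 px 266 179 [0.579 0.122]
1.0 [ 0.24082678 -0.63057075  0.20429924] [-3.08947906e+00 -5.69825290e-01 -7.14155586e-05] 0.9991460092838196
```

View pics/scene0.png

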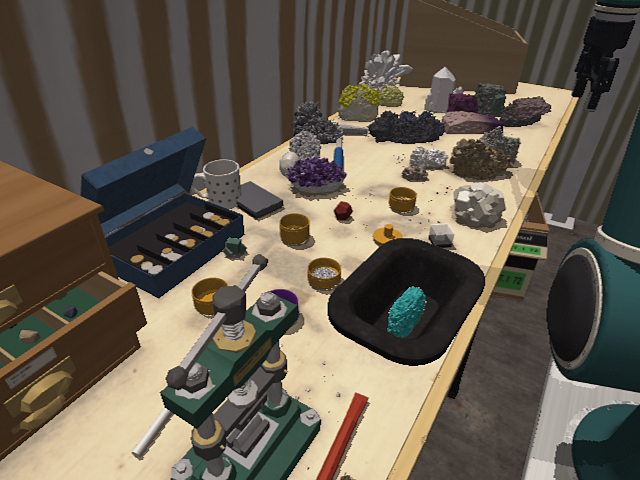

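View pics/side0.png

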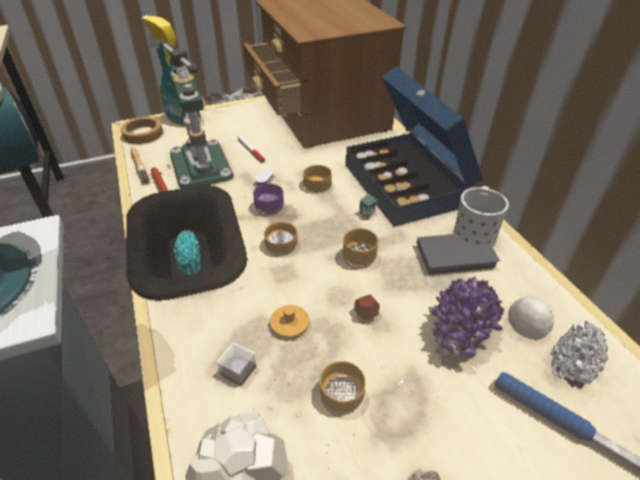

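Several candidates: fine (side 282,238: grey dense floor, shallow), coarse (360,248: tall ring), medium (342,388: grid visible), purple look-alike (268,198), and pan (318,180). I'll confirm them in one enlarged composite, and check the press next to the pan.

```bash
python3 - <<'E'
from h import *
a=cv2.imread("pics/side0.png"); b=cv2.imread("pics/scene0.png")
def cr(im,u,v,w,h,W,H): return cv2.resize(im[v-h:v+h,u-w:u+w],(W,H),interpolation=cv2.INTER_CUBIC)
top=np.hstack([cr(a,u,v,33,33,200,200) for u,v in ((282,238),(360,248),(342,388),(318,180))])
bot_=np.hstack([cr(a,210,120,110,100,420,380),cr(b,240,340,110,110,380,380)])
cv2.imwrite("pics/crop1.png",np.vstack([top,bot_]))
f=lambda c,u,v,z: ray(c,u,v,z)[:2].round(3)
for z in (0,.1,.2): print(z,"press base side",[f("side",u,v,z) for u,v in((175,150),(232,175),(215,140),(183,185))])
E
```

```text
0 press base side [array([0.408, 0.321]), array([0.512, 0.164]), array([0.508, 0.331]), array([0.403, 0.166])]
0.1 press base side [array([0.403, 0.146]), array([0.489, 0.015]), array([0.487, 0.155]), array([0.398, 0.018])]
0.2 press base side [array([ 0.397, -0.028]), array([ 0.467, -0.133]), array([ 0.465, -0.021]), array([ 0.394, -0.131])]
```

View pics/crop1.png

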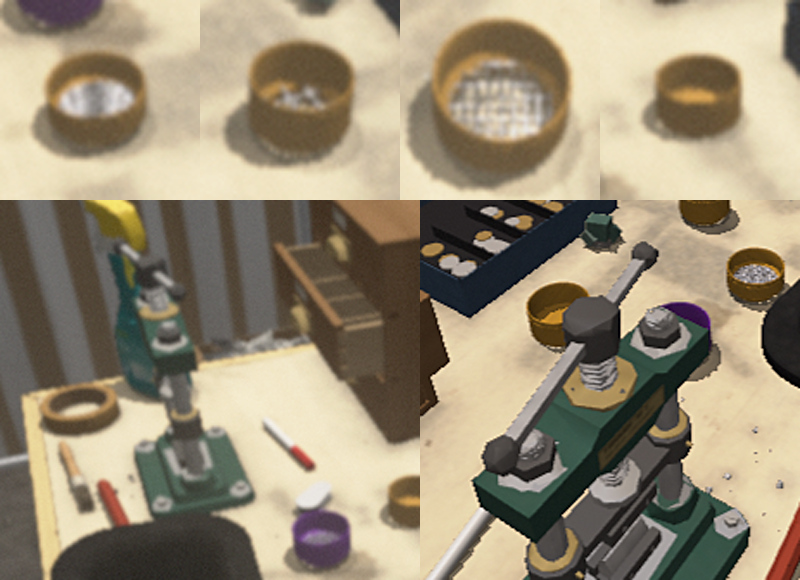

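Crop: the dense grey floor marks fine (282,238), the tall ring with open grid is coarse (360,248), the 5.6 mm grid is medium (342,388), and the plain-floored cup is the pan (318,180). The purple look-alike stays untouched. The press stands at y > 0.16. Moving towards the fine sieve.

>>> servo_tool([
  [0.2, 0.3, 0.1, 0, 0, 0, 0],
  [0.35, 0.6, 0.2, 0, 0, 0, 0],
  [0.51, 0.89, 0.3, 0, 0, 0, 0],
  [0.51, 0.89, 0.3, 0, 0, 0, 0],
], newtons=40)

```text
time: 1.4
tool_pos: [0.3198, -0.4943, 0.2518]
tcp_rot: [3.087, 0.574, 0.004]
wrist_force: [-0.8, -0.4, 0.3]
width: 1.001
grip_force: 0.0
```

>>> servo_tool([
  [0.2, 0.3, 0, 0, 0, 0, 0],
  [0.35, 0.6, 0, 0, 0, 0, 0],
  [0.51, 0.89, 0, 0, 0, 0, 0],
  [0.51, 0.89, 0, 0, 0, 0, 0],
])

```text
time: 1.8
tool_pos: [0.3958, -0.3596, 0.2493]
tcp_rot: [-3.087, -0.577, -0.002]
wrist_force: [-0.4, -0.4, 0.8]
width: 1.001
grip_force: 0.0
```

>>> servo_tool([
  [0.2, 0.3, 0, 0, 0, 0, 0],
  [0.35, 0.6, 0, 0, 0, 0, 0],
  [0.51, 0.89, 0, 0, 0, 0, 0],
  [0.51, 0.89, 0, 0, 0, 0, 0],
])

```text
time: 2.2
tool_pos: [0.4723, -0.2267, 0.2493]
tcp_rot: [-3.087, -0.577, -0.002]
wrist_force: [-0.7, -0.8, 0.1]
width: 1.001
grip_force: 0.0
```

>>> servo_tool([
  [0.17, 0.26, 0, 0, 0, 0, 0],
  [0.35, 0.53, 0, 0, 0, 0, 0],
  [0.4, 0.6, 0, 0, 0, 0, 0],
  [0.4, 0.6, 0, 0, 0, 0, 0],
])

```text
time: 2.6
tool_pos: [0.531, -0.14, 0.249]
tcp_rot: [3.088, 0.574, -0.001]
wrist_force: [-1.0, -0.2, 0.3]
width: 0.999
grip_force: 0.0
```

```bash
cat >> h.py <<'E'
def look(c,names,z=0.0):
    I=info(c)
    for n in names:
        for d in bot.mark_of(n,c)[:3]:
            r,cc=d["at"]; print(n,round(d["score"],2),"px",round(cc*640),round(r*480),ray(c,cc*640,r*480,z,I)[:2].round(4))
        for d in bot.trace(n,c)[:2]:
            m=d["mask"].astype(np.uint8); (u,v),w,a=cv2.fitEllipse(max(cv2.findContours(m,0,1)[0],key=len))
            print("   mask",round(d["score"],2),"ell",round(u),round(v),np.round(w),d["mask"].sum())
E
python3 - <<'E'
from h import *
snap("wrist","w1"); f,cx,cy,R,t=info("wrist"); print((-R.T@t).round(3),R[2].round(2))
look("wrist",["sieve_fine","sieve_coarse","pan","lid"])
E
```

```text
[ 0.596 -0.115  0.417] [-0.26 -0.1  -0.96]
sieve_fine 0.72 px 299 176 [ 0.5459 -0.1012]
   mask 0.89 ell 294 178 [54. 55.] 2384
sieve_coarse 0.83 px 402 101 [ 0.6686 -0.1828]
   mask 0.92 ell 407 98 [60. 68.] 2578
pan 0.87 px 203 5 [0.6804 0.0565]
lid 0.87 px 417 258 [ 0.5022 -0.2802]
   mask 0.92 ell 418 262 [44. 48.] 1692
```

View pics/w1.png

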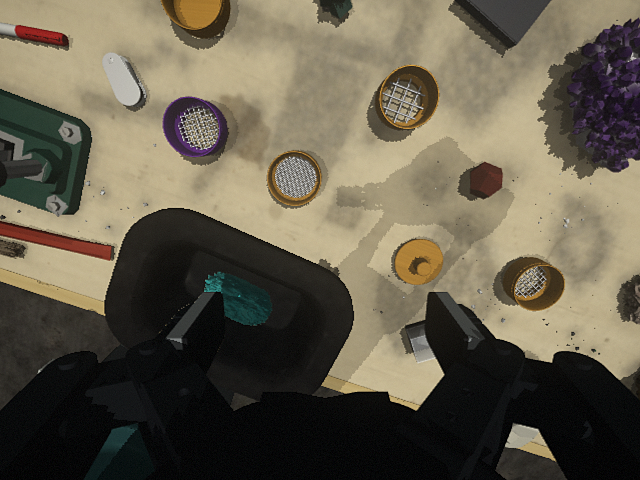

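Wrist view: fine (295,178, dense cloth), coarse (407,98, 13 mm grid), medium (532,285), lid (418,262), pan (195,10), and the purple look-alike (195,127). I'll fit silhouettes for the centres.

```bash
cat >> h.py <<'E'
from scipy.optimize import minimize
H=dict(pan=.032,sieve_fine=.031,sieve_medium=.037,sieve_coarse=.043,lid=.013)
def fit(n,c="wrist",guess=None,z0=0.0,near=0.05):
    "fit the convex silhouette of the thing to its mask; returns xy of its origin"
    I=info(c); best=None
    for d in bot.trace(n,c):
        m=d["mask"].astype(np.uint8)
        if m[0].any() or m[-1].any() or m[:,0].any() or m[:,-1].any(): print(n,"cut off")
        hull=cv2.convexHull(max(cv2.findContours(m,0,1)[0],key=len)); M=cv2.fillConvexPoly(np.zeros_like(m),hull,1)
        ys,xs=np.nonzero(m); g=ray(c,xs.mean(),ys.mean(),z0+H[n]/2,I)[:2]
        if guess is not None and np.hypot(*(g-guess))>near: continue
        a=np.linspace(0,2*np.pi,40); k=[(H[n],.031),(0 if n=="pan" else .009,.031)]+([] if n=="pan" else [(0,.0235)])
        def cost(p):
            P=np.array([proj(c,(p[0]+r*np.cos(b),p[1]+r*np.sin(b),z0+z),I) for z,r in k for b in a])
            h=cv2.convexHull((P*16).astype(np.int32)); S=cv2.fillConvexPoly(np.zeros_like(m),h,1,shift=4)
            return 1-(S&M).sum()/(S|M).sum()
        r=minimize(cost,g,method="Nelder-Mead",options=dict(initial_simplex=[g,g+[.006,0],g+[0,.006]],xatol=2e-4,maxiter=60))
        print(n,round(d["score"],2),"xy",r.x.round(4),"IoU",round(1-r.fun,3))
        if best is None or r.fun<best.fun: best=r
    return None if best is None else best.x
E
python3 - <<'E'
from h import *
for n in ("sieve_fine","sieve_coarse","sieve_medium","pan"): fit(n)
s=bot.read_state(); print(s["time"],s["tool_pos"])
E
```

```text
sieve_fine 0.89 xy [ 0.5452 -0.0973] IoU 0.969
sieve_coarse 0.92 xy [ 0.6667 -0.1809] IoU 0.983
sieve_medium 0.76 xy [0.5585 0.0231] IoU 0.969
sieve_medium 0.63 xy [ 0.5274 -0.4206] IoU 0.972
sieve_medium 0.19 xy [0.5776 0.0976] IoU 0.393
3.25 [ 0.53021781 -0.14029018  0.24934759]
```

>>> servo_tool([
  [0.1, 0.29, -0.2, 0, 0, 0, 0],
  [0.1, 0.29, -0.5, 0, 0, 0, 0],
  [0.1, 0.29, -0.8, 0, 0, 0, 0],
  [0.1, 0.29, -0.8, 0, 0, 0, 0],
])

```text
time: 3.65
tool_pos: [0.5393, -0.0948, 0.1221]
tcp_rot: [-3.084, -0.57, 0.02]
wrist_force: [-0.2, 0.8, -0.9]
width: 0.996
grip_force: 0.0
```

```bash
python3 - <<'E'
from h import *
snap("wrist","w2"); fit("sieve_fine"); look("wrist",["sieve_fine"])
s=bot.read_state(); print(s["time"],s["tool_pos"])
E
```

```text
sieve_fine 0.78 xy [ 0.5483 -0.0973] IoU 0.983
sieve_fine 0.61 px 330 215 [ 0.5519 -0.0983]
   mask 0.78 ell 331 222 [76. 78.] 4788
3.85 [ 0.54750412 -0.09725008  0.13228428]
```

>>> servo_tool([
  [0.01, 0, -0.25, 0, 0, 0, 0],
  [0.01, 0, -0.5, 0, 0, 0, 0],
  [0.01, 0, -0.7, 0, 0, 0, 0],
  [0.01, 0, -0.82, 0, 0, 0, 0],
  [0.01, 0, -0.82, 0, 0, 0, 0],
  [0.01, 0, -0.82, 0, 0, 0, 0],
])

```text
time: 4.45
tool_pos: [0.5491, -0.0973, 0.0087]
tcp_rot: [3.088, 0.569, 0.006]
wrist_force: [0.1, 0.0, 1.3]
width: 1.0
grip_force: 0.0
```

>>> servo_tool([
  [0, 0, 0, 0, 0, 0, 1],
  [0, 0, 0, 0, 0, 0, 1],
  [0, 0, 0, 0, 0, 0, 1],
  [0, 0, 0, 0, 0, 0, 1],
  [0, 0, 0, 0, 0, 0, 1],
  [0, 0, 0, 0, 0, 0, 1],
])

```text
time: 5.05
tool_pos: [0.5467, -0.0966, 0.0063]
tcp_rot: [-3.089, -0.57, 0.0]
wrist_force: [-0.2, -0.3, -0.7]
width: 0.001
grip_force: 0.0
```

The fingers shut on nothing, so I'll look.

```bash
python3 - <<'E'
from h import *
snap("wrist","w3"); snap("side","s3")
a=cv2.imread("pics/w3.png"); b=cv2.imread("pics/s3.png")[160:340,180:400]
cv2.imwrite("pics/c3.png",np.hstack([cv2.resize(a,(400,300)),cv2.resize(b,(367,300))]))
s=bot.read_state(); print(s["time"],s["tool_pos"],s["width"])
E
```

```text
5.15 [ 0.54669907 -0.09654605  0.0061871 ] 0.0005163247272738258
```

View pics/c3.png

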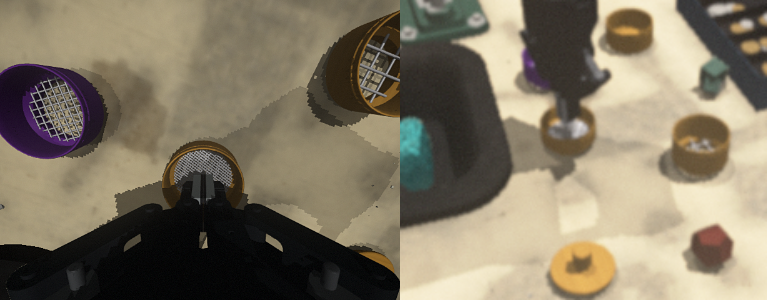

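```bash
python3 - <<'E'
from h import *
p=np.array([0.5467,-0.0966,0.0062])
for c in ("wrist","side"):
    for dz in (0,.01,.02,.03): print(c,dz,np.round(proj(c,p+[0,0,dz])))
a=cv2.imread("pics/w3.png"); b=cv2.imread("pics/s3.png")
cv2.imwrite("pics/c4.png",np.hstack([cv2.resize(a[200:360,240:410],(425,400),interpolation=2),cv2.resize(b[200:280,240:320],(375,400),interpolation=2)]))
E
```

```text
wrist 0 [326. 278.]
wrist 0.01 [326. 285.]
wrist 0.02 [326. 294.]
wrist 0.03 [326. 304.]
side 0 [282. 242.]
side 0.01 [282. 238.]
side 0.02 [282. 234.]
side 0.03 [281. 230.]
```

View pics/c4.png

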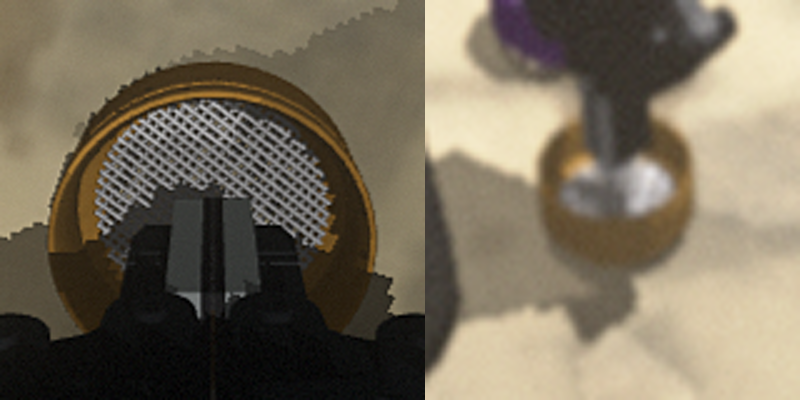

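```bash
python3 - <<'E'
from h import *
s=bot.read_state(); p=np.array(s["tool_pos"]); R=cv2.Rodrigues(np.array(s["tcp_rot"]))[0]
print("f",info("wrist")[0], R.round(2).tolist())
for back in (0,.013,.025,.035,.045):
  for xo in (-.011,.011):
    print(back,xo,[np.round(proj("wrist",p+R@np.array([xo,sg*.0425,-back]))) for sg in(1,-1)], np.round(proj("wrist",p+R@np.array([xo,0,-back]))))
a=cv2.imread("pics/w2.png"); cv2.imwrite("pics/c5.png",a)
E
```

```text
f 338.6178129040252 [[0.93, 0.36, -0.0], [0.36, -0.93, 0.0], [-0.0, -0.0, -1.0]]
0 -0.011 [array([404., 296.]), array([247., 297.])] [326. 297.]
0 0.011 [array([406., 258.]), array([245., 258.])] [326. 258.]
0.013 -0.011 [array([410., 308.]), array([242., 308.])] [326. 308.]
0.013 0.011 [array([413., 267.]), array([239., 267.])] [326. 267.]
0.025 -0.011 [array([416., 320.]), array([236., 320.])] [326. 320.]
0.025 0.011 [array([419., 276.]), array([232., 277.])] [326. 277.]
0.035 -0.011 [array([422., 331.]), array([230., 331.])] [326. 331.]
0.035 0.011 [array([426., 285.]), array([226., 286.])] [326. 286.]
0.045 -0.011 [array([428., 344.]), array([223., 344.])] [326. 344.]
0.045 0.011 [array([433., 296.]), array([219., 296.])] [326. 296.]
```

View pics/c5.png

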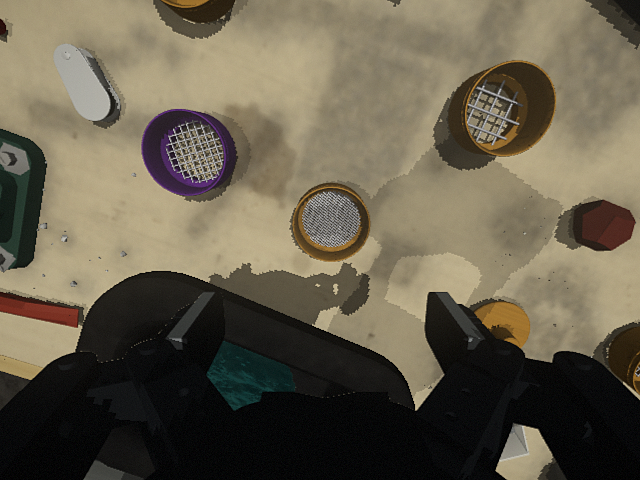

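The tips sit about 25 mm higher than the stated TCP, both in the wrist projection (row 280 against 258 expected) and in the side view. So the fingers closed just above the rim. I'll open, go about 26 mm lower and grip again.

>>> servo_tool([
  [0, 0, 0.03, 0, 0, 0, 0],
  [0, 0, 0.03, 0, 0, 0, 0],
  [0, 0, 0.03, 0, 0, 0, 0],
  [0, 0, 0.03, 0, 0, 0, 0],
  [0, 0, 0.03, 0, 0, 0, 0],
  [0, 0, -0.06, 0, 0, 0, 0],
  [0, 0, -0.12, 0, 0, 0, 0],
  [0, 0, -0.17, 0, 0, 0, 0],
  [0, 0, -0.17, 0, 0, 0, 0],
])

```text
time: 6.05
tool_pos: [0.5449, -0.0962, -0.0214]
tcp_rot: [-3.088, -0.569, 0.006]
wrist_force: [-0.3, -0.6, -0.3]
width: 1.004
grip_force: 0.0
```

>>> servo_tool([
  [0, 0, 0, 0, 0, 0, 1],
  [0, 0, 0, 0, 0, 0, 1],
  [0, 0, 0, 0, 0, 0, 1],
  [0, 0, 0, 0, 0, 0, 1],
  [0, 0, 0, 0, 0, 0, 1],
])

```text
time: 6.55
tool_pos: [0.5474, -0.0967, -0.0187]
tcp_rot: [3.089, 0.57, 0.002]
wrist_force: [0.4, 0.3, 0.5]
width: 0.711
grip_force: 43.7
```

>>> servo_tool([
  [0, 0, 0.2, 0, 0, 0, 1],
  [0, 0, 0.5, 0, 0, 0, 1],
  [0, 0, 0.8, 0, 0, 0, 1],
  [0.2, 0.2, 0.9, 0, 0, 0, 1],
  [0.4, 0.4, 0.9, 0, 0, 0, 1],
  [0.6, 0.6, 0.9, 0, 0, 0, 1],
  [0.8, 0.8, 0.9, 0, 0, 0, 1],
  [0.8, 0.8, 0.9, 0, 0, 0, 1],
  [0.8, 0.8, 0.9, 0, 0, 0, 1],
])

```text
time: 7.45
tool_pos: [0.6664, 0.0241, 0.1148]
tcp_rot: [3.089, 0.573, -0.003]
wrist_force: [-0.4, -0.6, -1.3]
width: 0.71
grip_force: 44.4
```

```bash
python3 - <<'E'
from h import *
snap("wrist","w6"); s=bot.read_state(); print(s["time"],s["tool_pos"],s["width"])
fit("pan"); look("wrist",["pan"])
E
```

```text
7.5 [0.66572454 0.02334009 0.11475428] 0.7067880497670108
pan 0.64 xy [0.6784 0.058 ] IoU 0.958
pan 0.64 px 291 195 [0.6799 0.059 ]
   mask 0.64 ell 288 202 [81. 81.] 5286
```

View pics/w6.png

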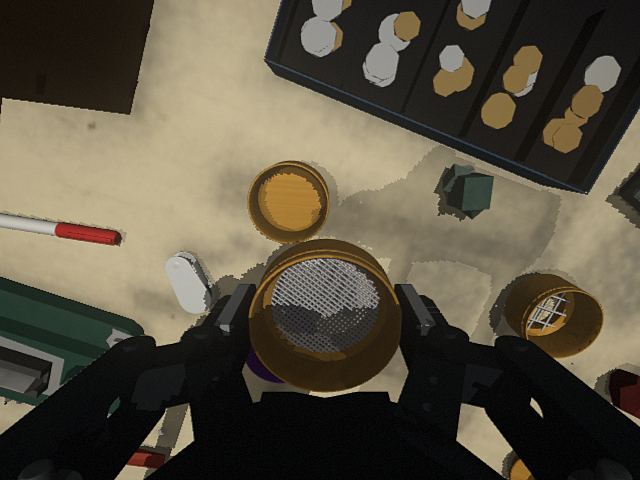

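The held sieve sits centred in the pads (325,315) and the pan (288,202) is clear around. Now the in-hand offset.

```bash
cat >> h.py <<'E'
def held(n,dz):
    snap("wrist","tmp"); s=bot.read_state(); p=np.array(s["tool_pos"])
    x=fit(n,guess=p[:2],z0=p[2]+dz); print("offset from TCP",None if x is None else (x-p[:2]).round(4),"tcp",p.round(4),"t",s["time"])
E
python3 - <<'E'
from h import *
held("sieve_fine",.0195); fit("pan",guess=(.679,.058))
E
```

```text
offset from TCP None tcp [0.6658 0.0224 0.1156] t 7.7
pan 0.85 xy [0.6798 0.0592] IoU 0.978
```

```bash
python3 - <<'E'
from h import *
s=bot.read_state(); p=np.array(s["tool_pos"]); a=np.linspace(0,6.283,80)
for off in ((0,0),(.002,0),(0,.002)):
    P=np.array([proj("wrist",(p[0]+off[0]+.031*np.cos(b),p[1]+off[1]+.031*np.sin(b),p[2]+.0505)) for b in a]); print(off,"cols",P[:,0].min().round(),P[:,0].max().round(),"rows",P[:,1].min().round(),P[:,1].max().round())
print(p)
E
```

```text
(0, 0) cols 246.0 405.0 rows 252.0 394.0
(0.002, 0) cols 248.0 408.0 rows 248.0 390.0
(0, 0.002) cols 242.0 401.0 rows 251.0 393.0
[0.66624743 0.02250016 0.11592626]
```

>>> servo_tool([
  [0.08, 0.23, -0.1, 0, 0, 0, 1],
  [0.08, 0.23, -0.3, 0, 0, 0, 1],
  [0.08, 0.23, -0.5, 0, 0, 0, 1],
  [0.08, 0.23, -0.58, 0, 0, 0, 1],
  [0.08, 0.23, -0.63, 0, 0, 0, 1],
  [0.08, 0.23, -0.67, 0, 0, 0, 1],
  [0.08, 0.23, -0.7, 0, 0, 0, 1],
  [0.08, 0.23, -0.73, 0, 0, 0, 1],
  [0.08, 0.23, -0.75, 0, 0, 0, 1],
  [0.08, 0.23, -0.75, 0, 0, 0, 1],
])

```text
time: 8.8
tool_pos: [0.6797, 0.0579, 0.0044]
tcp_rot: [3.089, 0.57, 0.003]
wrist_force: [0.3, -0.6, 2.0]
width: 0.71
grip_force: 44.6
```

>>> servo_tool([
  [0, 0, 0, 0, 0, 0, 0.2],
  [0, 0, 0, 0, 0, 0, 0.2],
  [0, 0, 0, 0, 0, 0, 0],
  [0, 0, 0, 0, 0, 0, 0],
  [0, 0, 0, 0, 0, 0, 0],
  [0, 0, 0.3, 0, 0, 0, 0],
  [0, 0, 0.6, 0, 0, 0, 0],
  [-0.1, -0.1, 0.93, 0, 0, 0, 0],
  [-0.2, -0.2, 0.93, 0, 0, 0, 0],
  [-0.2, -0.2, 0.93, 0, 0, 0, 0],
])

```text
time: 9.8
tool_pos: [0.6493, 0.0265, 0.146]
tcp_rot: [3.088, 0.568, 0.006]
wrist_force: [-0.4, -0.1, -0.2]
width: 0.998
grip_force: 0.0
```

```bash
python3 - <<'E'
from h import *
im=snap("wrist","w7"); s=bot.read_state(); print(s["time"],s["tool_pos"],s["width"])
fit("sieve_fine",z0=.023,guess=(.679,.058)); snap("side","s7"); fit("sieve_fine","side",z0=.023,guess=(.679,.058))
a=cv2.imread("pics/w7.png"); b=cv2.imread("pics/s7.png")
cv2.imwrite("pics/c7.png",np.hstack([cv2.resize(a,(400,300)),cv2.resize(b[130:220,260:380],(400,300),interpolation=2)]))
E
```

```text
9.85 [0.64882019 0.02738501 0.14390106] 0.99888861633405
sieve_fine 0.72 xy [0.6777 0.0582] IoU 0.968
sieve_fine 0.81 xy [0.6757 0.0579] IoU 0.92
```

View pics/c7.png

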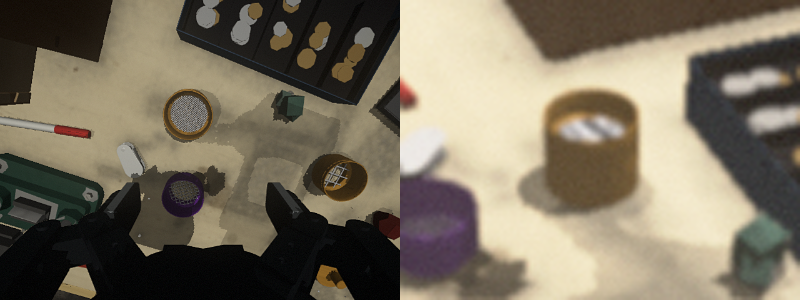

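Wrist view (187,115 at half scale) and side view both show fine seated level on the pan. Next is the real, brass medium sieve at about (0.527,-0.421).

>>> servo_tool([
  [-0.09, -0.3, 0.2, 0, 0, 0, 0],
  [-0.17, -0.6, 0.4, 0, 0, 0, 0],
  [-0.25, -0.95, 0.4, 0, 0, 0, 0],
  [-0.25, -0.95, 0.4, 0, 0, 0, 0],
])

```text
time: 10.4
tool_pos: [0.6112, -0.1181, 0.203]
tcp_rot: [3.088, 0.566, -0.0]
wrist_force: [0.4, -0.4, -0.0]
width: 0.999
grip_force: 0.0
```

>>> servo_tool([
  [-0.09, -0.3, 0, 0, 0, 0, 0],
  [-0.17, -0.6, 0, 0, 0, 0, 0],
  [-0.25, -0.95, 0, 0, 0, 0, 0],
  [-0.25, -0.95, 0, 0, 0, 0, 0],
])

```text
time: 10.8
tool_pos: [0.5723, -0.2612, 0.2007]
tcp_rot: [3.091, 0.563, -0.005]
wrist_force: [0.2, -0.4, -0.2]
width: 0.998
grip_force: 0.0
```

>>> servo_tool([
  [-0.09, -0.3, 0, 0, 0, 0, 0],
  [-0.17, -0.6, -0.2, 0, 0, 0, 0],
  [-0.25, -0.95, -0.4, 0, 0, 0, 0],
  [-0.25, -0.95, -0.4, 0, 0, 0, 0],
  [-0.25, -0.95, -0.4, 0, 0, 0, 0],
])

```text
time: 11.3
tool_pos: [0.5347, -0.3991, 0.1387]
tcp_rot: [-3.085, -0.565, 0.006]
wrist_force: [0.4, 1.4, 0.6]
width: 1.001
grip_force: 0.0
```

```bash
python3 - <<'E'
from h import *
snap("wrist","w8"); s=bot.read_state(); print(s["time"],s["tool_pos"])
fit("sieve_medium",guess=(.527,-.42)); look("wrist",["sieve_medium"]); fit("lid")
E
```

```text
11.35 [ 0.53598115 -0.39833462  0.14056963]
sieve_medium 0.62 xy [ 0.5308 -0.4207] IoU 0.978
sieve_medium 0.64 px 344 232 [ 0.5311 -0.419 ]
   mask 0.62 ell 348 241 [73. 75.] 3285
lid 0.81 xy [ 0.5033 -0.2783] IoU 0.982
lid 0.61 xy [ 0.5318 -0.4217] IoU 0.795
```

View pics/w8.png

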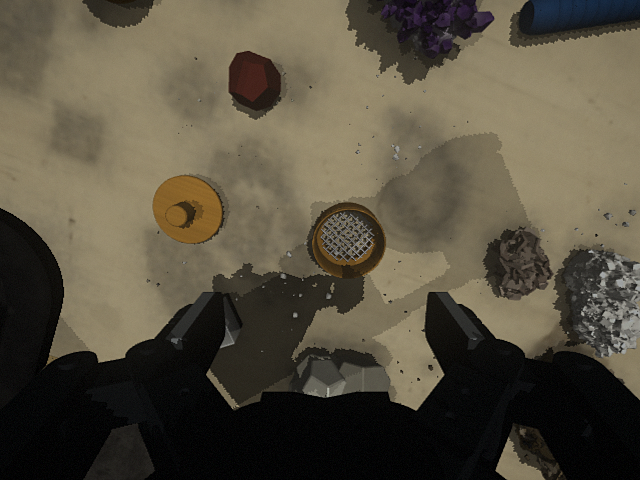

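>>> servo_tool([
  [-0.04, -0.14, -0.2, 0, 0, 0, 0],
  [-0.04, -0.14, -0.45, 0, 0, 0, 0],
  [-0.04, -0.14, -0.7, 0, 0, 0, 0],
  [-0.04, -0.14, -0.85, 0, 0, 0, 0],
  [-0.04, -0.14, -0.95, 0, 0, 0, 0],
  [-0.04, -0.14, -0.95, 0, 0, 0, 0],
])

```text
time: 12.15
tool_pos: [0.5298, -0.4186, -0.0014]
tcp_rot: [-3.087, -0.571, 0.003]
wrist_force: [-0.7, -0.1, -0.4]
width: 0.997
grip_force: 0.0
```

>>> servo_tool([
  [0, 0, -0.06, 0, 0, 0, 0],
  [0, 0, -0.11, 0, 0, 0, 0],
  [0, 0, -0.11, 0, 0, 0, 0],
  [0, 0, -0.11, 0, 0, 0, 1],
  [0, 0, -0.11, 0, 0, 0, 1],
  [0, 0, -0.11, 0, 0, 0, 1],
  [0, 0, -0.11, 0, 0, 0, 1],
  [0, 0, -0.11, 0, 0, 0, 1],
])

```text
time: 12.95
tool_pos: [0.531, -0.4213, -0.0151]
tcp_rot: [3.088, 0.569, 0.002]
wrist_force: [-0.4, -0.2, 4.9]
width: 0.709
grip_force: 44.4
```

>>> servo_tool([
  [0, 0, 0.2, 0, 0, 0, 1],
  [0, 0, 0.5, 0, 0, 0, 1],
  [0, 0, 0.8, 0, 0, 0, 1],
  [0, 0, 1.0, 0, 0, 0, 1],
  [0, 0, 1.0, 0, 0, 0, 1],
])

```text
time: 13.45
tool_pos: [0.5333, -0.4231, 0.1401]
tcp_rot: [3.082, 0.568, 0.01]
wrist_force: [0.5, -0.9, -0.5]
width: 0.708
grip_force: 44.3
```

>>> servo_tool([
  [0.06, 0.2, 0, 0, 0, 0, 1],
  [0.12, 0.43, 0, 0, 0, 0, 1],
  [0.19, 0.67, 0, 0, 0, 0, 1],
  [0.25, 0.9, 0, 0, 0, 0, 1],
])

```text
time: 13.85
tool_pos: [0.5665, -0.2835, 0.1309]
tcp_rot: [-3.087, -0.568, 0.005]
wrist_force: [-0.4, 0.2, -1.8]
width: 0.709
grip_force: 44.2
```

>>> servo_tool([
  [0.06, 0.2, 0, 0, 0, 0, 1],
  [0.12, 0.43, 0, 0, 0, 0, 1],
  [0.19, 0.67, 0, 0, 0, 0, 1],
  [0.25, 0.9, 0, 0, 0, 0, 1],
])

```text
time: 14.25
tool_pos: [0.6039, -0.1486, 0.131]
tcp_rot: [-3.088, -0.569, 0.006]
wrist_force: [1.0, 0.4, -1.6]
width: 0.709
grip_force: 44.3
```

>>> servo_tool([
  [0.06, 0.2, 0, 0, 0, 0, 1],
  [0.12, 0.43, 0, 0, 0, 0, 1],
  [0.19, 0.67, 0, 0, 0, 0, 1],
  [0.25, 0.9, 0, 0, 0, 0, 1],
  [0.25, 0.9, 0, 0, 0, 0, 1],
])

```text
time: 14.75
tool_pos: [0.642, -0.0111, 0.1311]
tcp_rot: [-3.086, -0.575, 0.005]
wrist_force: [0.6, -0.8, -1.1]
width: 0.708
grip_force: 44.3
```

```bash
python3 - <<'E'
from h import *
held("sieve_medium",.0162)
s=bot.read_state(); p=np.array(s["tool_pos"]); fit("sieve_fine",guess=(.679,.058),z0=.023); fit("pan",guess=(.679,.058),z0=.022)
a=np.linspace(0,6.283,80)
P=np.array([proj("wrist",(p[0]+.031*np.cos(b),p[1]+.031*np.sin(b),p[2]+.0532)) for b in a]); print("rim at tcp: cols",P[:,0].min().round(),P[:,0].max().round(),"rows",P[:,1].min().round(),P[:,1].max().round(),s["time"],s["width"])
E
```

```text
sieve_medium 0.74 xy [ 0.6405 -0.0132] IoU 0.943
sieve_medium 0.7 xy [0.6216 0.0081] IoU 0.049
offset from TCP [-0.001  0.   ] tcp [ 0.6415 -0.0132  0.1311] t 14.8
sieve_fine 0.74 xy [0.6778 0.0537] IoU 0.972
pan 0.32 xy [0.6782 0.0528] IoU 0.961
rim at tcp: cols 241.0 403.0 rows 254.0 397.0 14.85 0.7092568145596323
```

View pics/tmp.png

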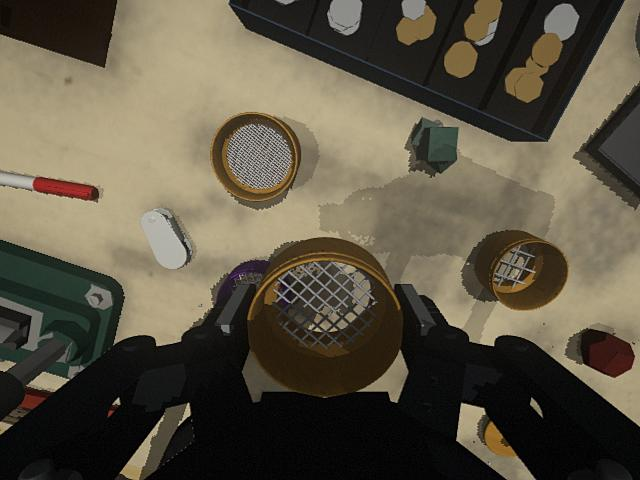

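>>> servo_tool([
  [0.06, 0.15, 0, 0, 0, 0, 1],
  [0.11, 0.3, 0, 0, 0, 0, 1],
  [0.11, 0.3, 0, 0, 0, 0, 1],
  [0.11, 0.3, 0, 0, 0, 0, 1],
])

```text
time: 15.35
tool_pos: [0.6588, 0.0284, 0.1332]
tcp_rot: [3.089, 0.569, -0.002]
wrist_force: [-0.5, -0.4, -2.4]
width: 0.708
grip_force: 44.3
```

```bash
python3 - <<'E'
from h import *
held("sieve_medium",.0162); fit("sieve_fine",guess=(.679,.058),z0=.023)
held("sieve_medium",.0162); fit("sieve_fine",guess=(.679,.058),z0=.023)
bot.read_camera("side"); fit("sieve_fine","side",guess=(.679,.058),z0=.023)
print(bot.read_state()["joint_vel"])
E
```

```text
sieve_medium 0.85 xy [0.6289 0.0194] IoU 0.018
sieve_medium 0.73 xy [0.6575 0.0283] IoU 0.944
offset from TCP [-0.0012  0.0002] tcp [0.6588 0.0281 0.1333] t 15.4
sieve_fine 0.9 xy [0.678  0.0575] IoU 0.977
sieve_medium 0.74 xy [0.6579 0.0285] IoU 0.952
offset from TCP [-0.0011  0.0003] tcp [0.6589 0.0282 0.1336] t 15.55
sieve_fine 0.86 xy [0.6789 0.0581] IoU 0.987
sieve_fine 0.64 xy [0.6768 0.0575] IoU 0.896
[ 0.00235802  0.00032214 -0.00258633 -0.00090185 -0.00127027  0.00117149]
```

>>> servo_tool([
  [0.135, 0.2, -0.05, 0, 0, 0, 1],
  [0.135, 0.2, -0.2, 0, 0, 0, 1],
  [0.135, 0.2, -0.4, 0, 0, 0, 1],
  [0.135, 0.2, -0.53, 0, 0, 0, 1],
  [0.135, 0.2, -0.59, 0, 0, 0, 1],
  [0.135, 0.2, -0.63, 0, 0, 0, 1],
  [0.135, 0.2, -0.66, 0, 0, 0, 1],
  [0.135, 0.2, -0.68, 0, 0, 0, 1],
  [0.135, 0.2, -0.7, 0, 0, 0, 1],
  [0.135, 0.2, -0.7, 0, 0, 0, 1],
])

```text
time: 16.75
tool_pos: [0.6805, 0.0594, 0.0299]
tcp_rot: [3.089, 0.57, 0.003]
wrist_force: [0.6, -0.4, -0.1]
width: 0.71
grip_force: 44.4
```

>>> servo_tool([
  [0, 0, 0, 0, 0, 0, 0.2],
  [0, 0, 0, 0, 0, 0, 0.2],
  [0, 0, 0, 0, 0, 0, 0],
  [0, 0, 0, 0, 0, 0, 0],
  [0, 0, 0, 0, 0, 0, 0],
  [0, 0, 0.3, 0, 0, 0, 0],
  [0, 0, 0.6, 0, 0, 0, 0],
  [0, 0, 0.8, 0, 0, 0, 0],
  [-0.04, -0.3, 0.8, 0, 0, 0, 0],
  [-0.07, -0.6, 0.8, 0, 0, 0, 0],
  [-0.09, -0.9, 0.8, 0, 0, 0, 0],
  [-0.09, -0.9, 0.8, 0, 0, 0, 0],
  [-0.09, -0.9, 0.8, 0, 0, 0, 0],
])

```text
time: 18.05
tool_pos: [0.6659, -0.0766, 0.1487]
tcp_rot: [-3.09, -0.566, -0.0]
wrist_force: [0.4, 0.5, 0.1]
width: 1.001
grip_force: 0.0
```

```bash
python3 - <<'E'
from h import *
snap("wrist","w9"); s=bot.read_state(); print(s["time"],s["tool_pos"])
fit("sieve_coarse",guess=(.667,-.181)); fit("sieve_medium",guess=(.679,.058),z0=.045)
snap("side","s9"); fit("sieve_medium","side",guess=(.679,.058),z0=.045)
a=cv2.imread("pics/w9.png"); b=cv2.imread("pics/s9.png")
cv2.imwrite("pics/c9.png",np.hstack([cv2.resize(a,(400,300)),cv2.resize(b[115:205,260:380],(400,300),interpolation=2)]))
E
```

```text
18.1 [ 0.66595056 -0.07550009  0.14868293]
sieve_coarse 0.78 xy [ 0.6686 -0.178 ] IoU 0.958
sieve_medium 0.96 xy [0.6789 0.0604] IoU 0.968
sieve_medium 0.75 xy [0.6766 0.0596] IoU 0.945
```

View pics/c9.png

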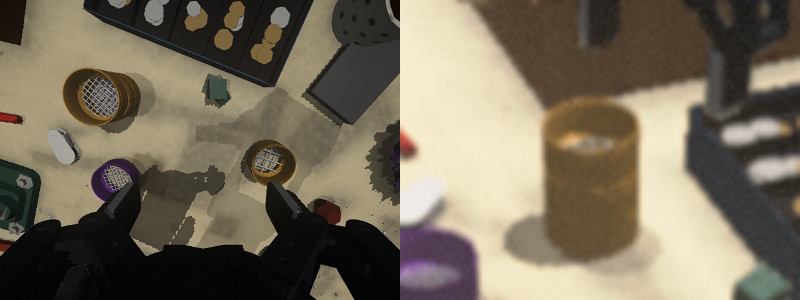

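Medium is seated square: wrist (105,97 at half scale) and side both level. On to the coarse sieve (268,162 at half scale).

>>> servo_tool([
  [0.01, -0.3, 0, 0, 0, 0, 0],
  [0.01, -0.55, 0, 0, 0, 0, 0],
  [0.01, -0.55, 0, 0, 0, 0, 0],
  [0.01, -0.55, 0, 0, 0, 0, 0],
])

```text
time: 18.7
tool_pos: [0.6677, -0.1578, 0.1486]
tcp_rot: [-3.089, -0.569, 0.0]
wrist_force: [-0.0, 0.4, -0.2]
width: 0.998
grip_force: 0.0
```

```bash
python3 - <<'E'
from h import *
bot.read_camera("wrist"); fit("sieve_coarse",guess=(.667,-.181)); s=bot.read_state(); print(s["time"],s["tool_pos"])
E
```

```text
sieve_coarse 0.94 xy [ 0.6682 -0.1792] IoU 0.952
18.8 [ 0.66761342 -0.15665998  0.14859557]
```

>>> servo_tool([
  [0, -0.14, -0.2, 0, 0, 0, 0],
  [0, -0.14, -0.45, 0, 0, 0, 0],
  [0, -0.14, -0.7, 0, 0, 0, 0],
  [0, -0.14, -0.87, 0, 0, 0, 0],
  [0, -0.14, -0.97, 0, 0, 0, 0],
  [0, -0.14, -0.97, 0, 0, 0, 0],
])

```text
time: 19.4
tool_pos: [0.6654, -0.1771, 0.0004]
tcp_rot: [-3.086, -0.572, 0.007]
wrist_force: [-0.8, -0.2, 0.4]
width: 1.0
grip_force: 0.0
```

>>> servo_tool([
  [0, 0, -0.06, 0, 0, 0, 0],
  [0, 0, -0.1, 0, 0, 0, 0],
  [0, 0, -0.1, 0, 0, 0, 0],
  [0, 0, -0.1, 0, 0, 0, 1],
  [0, 0, -0.1, 0, 0, 0, 1],
  [0, 0, -0.1, 0, 0, 0, 1],
  [0, 0, -0.1, 0, 0, 0, 1],
  [0, 0, -0.1, 0, 0, 0, 1],
])

```text
time: 20.2
tool_pos: [0.6687, -0.1795, -0.0103]
tcp_rot: [3.088, 0.57, 0.003]
wrist_force: [-0.2, 0.2, 5.6]
width: 0.71
grip_force: 44.1
```

>>> servo_tool([
  [0, 0, 0.2, 0, 0, 0, 1],
  [0, 0, 0.5, 0, 0, 0, 1],
  [0, 0, 0.8, 0, 0, 0, 1],
  [0, 0, 1.0, 0, 0, 0, 1],
  [0, 0, 1.0, 0, 0, 0, 1],
])

```text
time: 20.7
tool_pos: [0.6714, -0.1803, 0.1448]
tcp_rot: [3.085, 0.569, 0.015]
wrist_force: [1.1, -0.5, -0.8]
width: 0.707
grip_force: 44.2
```

>>> servo_tool([
  [0, 0.2, 0.1, 0, 0, 0, 1],
  [0, 0.43, 0.2, 0, 0, 0, 1],
  [0, 0.67, 0.2, 0, 0, 0, 1],
  [0, 0.9, 0.2, 0, 0, 0, 1],
  [0, 0.9, 0.2, 0, 0, 0, 1],
])

```text
time: 21.2
tool_pos: [0.6659, -0.0395, 0.1657]
tcp_rot: [-3.085, -0.575, 0.005]
wrist_force: [-0.3, -1.8, -1.5]
width: 0.71
grip_force: 44.2
```

>>> servo_tool([
  [0, 0.2, 0, 0, 0, 0, 1],
  [0, 0.35, 0, 0, 0, 0, 1],
  [0, 0.45, 0, 0, 0, 0, 1],
  [0, 0.45, 0, 0, 0, 0, 1],
  [0, 0.45, 0, 0, 0, 0, 1],
])

```text
time: 21.7
tool_pos: [0.6671, 0.0228, 0.1673]
tcp_rot: [3.089, 0.571, -0.003]
wrist_force: [-0.6, -0.3, -1.4]
width: 0.708
grip_force: 44.3
```

```bash
python3 - <<'E'
from h import *
held("sieve_coarse",.0117); fit("sieve_medium",guess=(.679,.058),z0=.045)
held("sieve_coarse",.0117); fit("sieve_medium",guess=(.679,.058),z0=.045)
E
```

```text
sieve_coarse 0.68 xy [0.6677 0.023 ] IoU 0.944
offset from TCP [0.0004 0.0007] tcp [0.6673 0.0224 0.1676] t 21.75
sieve_medium 0.87 xy [0.6793 0.0589] IoU 0.953
sieve_coarse 0.97 xy [0.6683 0.023 ] IoU 0.941
offset from TCP [0.0007 0.0008] tcp [0.6676 0.0222 0.1682] t 21.9
sieve_medium 0.55 xy [0.6791 0.0596] IoU 0.968
```

>>> servo_tool([
  [0.07, 0.24, -0.05, 0, 0, 0, 1],
  [0.07, 0.24, -0.2, 0, 0, 0, 1],
  [0.07, 0.24, -0.4, 0, 0, 0, 1],
  [0.07, 0.24, -0.53, 0, 0, 0, 1],
  [0.07, 0.24, -0.6, 0, 0, 0, 1],
  [0.07, 0.24, -0.64, 0, 0, 0, 1],
  [0.07, 0.24, -0.67, 0, 0, 0, 1],
  [0.07, 0.24, -0.69, 0, 0, 0, 1],
  [0.07, 0.24, -0.71, 0, 0, 0, 1],
  [0.07, 0.24, -0.71, 0, 0, 0, 1],
])

```text
time: 23.0
tool_pos: [0.6789, 0.0594, 0.0627]
tcp_rot: [3.089, 0.57, 0.003]
wrist_force: [0.3, -0.0, -1.4]
width: 0.71
grip_force: 44.4
```

>>> servo_tool([
  [0, 0, 0, 0, 0, 0, 0.2],
  [0, 0, 0, 0, 0, 0, 0.2],
  [0, 0, 0, 0, 0, 0, 0],
  [0, 0, 0, 0, 0, 0, 0],
  [0, 0, 0, 0, 0, 0, 0],
  [0, 0, 0.3, 0, 0, 0, 0],
  [0, 0, 0.6, 0, 0, 0, 0],
  [0, 0, 0.8, 0, 0, 0, 0],
  [-0.1, -0.2, 0.8, 0, 0, 0, 0],
  [-0.2, -0.4, 0.8, 0, 0, 0, 0],
  [-0.35, -0.7, 0.8, 0, 0, 0, 0],
  [-0.5, -1, 0.8, 0, 0, 0, 0],
  [-0.5, -1, 0.8, 0, 0, 0, 0],
])

```text
time: 24.3
tool_pos: [0.6005, -0.0954, 0.1818]
tcp_rot: [3.089, 0.562, -0.003]
wrist_force: [0.2, 1.4, -0.3]
width: 1.001
grip_force: 0.0
```

```bash
python3 - <<'E'
from h import *
snap("wrist","w10"); s=bot.read_state(); print(s["time"],s["tool_pos"])
fit("sieve_coarse",guess=(.679,.058),z0=.073)
snap("side","s10"); fit("sieve_coarse","side",guess=(.679,.058),z0=.073)
a=cv2.imread("pics/w10.png"); b=cv2.imread("pics/s10.png")
cv2.imwrite("pics/c10.png",np.hstack([cv2.resize(a,(400,300)),cv2.resize(b[95:205,250:390],(400,300),interpolation=2)]))
E
```

```text
24.35 [ 0.6018236  -0.09311386  0.1819614 ]
sieve_coarse cut off
sieve_coarse 0.9 xy [0.6802 0.0618] IoU 0.987
sieve_coarse 0.64 xy [0.6759 0.0598] IoU 0.849
```

View pics/c10.png

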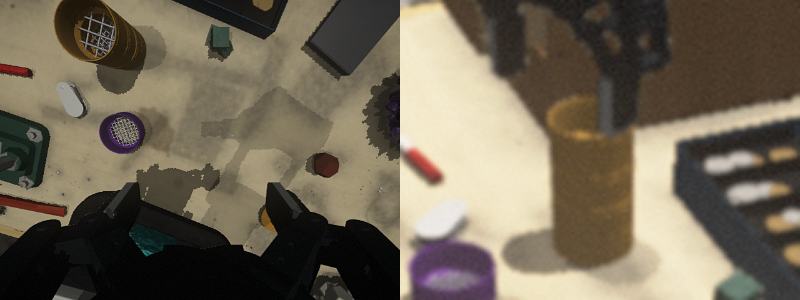

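>>> servo_tool([
  [-0.2, -0.25, 0, 0, 0, 0, 0],
  [-0.4, -0.55, -0.1, 0, 0, 0, 0],
  [-0.55, -0.85, -0.2, 0, 0, 0, 0],
  [-0.6, -1, -0.3, 0, 0, 0, 0],
  [-0.6, -1, -0.3, 0, 0, 0, 0],
  [-0.6, -1, -0.3, 0, 0, 0, 0],
])

```text
time: 25.1
tool_pos: [0.5135, -0.2397, 0.1363]
tcp_rot: [-3.088, -0.569, 0.001]
wrist_force: [-0.1, -0.3, -0.0]
width: 0.998
grip_force: 0.0
```

```bash
python3 - <<'E'
from h import *
snap("wrist","w11"); s=bot.read_state(); print(s["time"],s["tool_pos"])
fit("lid"); look("wrist",["lid"])
E
```

```text
25.15 [ 0.51421151 -0.23945016  0.13697436]
lid 0.85 xy [ 0.5014 -0.2792] IoU 0.949
lid 0.77 px 360 246 [ 0.5029 -0.2792]
   mask 0.85 ell 360 250 [63. 67.] 3393
```

Coarse stands straight on the stack. The lid is at (360,250); going down on its knob.

>>> servo_tool([
  [-0.075, -0.255, -0.1, 0, 0, 0, 0.35],
  [-0.075, -0.255, -0.3, 0, 0, 0, 0.35],
  [-0.075, -0.255, -0.5, 0, 0, 0, 0.35],
  [-0.075, -0.255, -0.7, 0, 0, 0, 0.35],
  [-0.075, -0.255, -0.85, 0, 0, 0, 0.35],
  [-0.075, -0.255, -0.94, 0, 0, 0, 0.35],
  [-0.075, -0.255, -0.94, 0, 0, 0, 0.35],
  [-0.075, -0.255, -0.94, 0, 0, 0, 1],
  [-0.075, -0.255, -0.94, 0, 0, 0, 1],
  [-0.075, -0.255, -0.94, 0, 0, 0, 1],
  [-0.075, -0.255, -0.94, 0, 0, 0, 1],
  [-0.075, -0.255, -0.94, 0, 0, 0, 1],
  [-0.075, -0.255, -0.94, 0, 0, 0, 1],
])

```text
time: 26.6
tool_pos: [0.5034, -0.2797, -0.0023]
tcp_rot: [3.087, 0.569, 0.004]
wrist_force: [-0.2, 1.1, 6.3]
width: 0.184
grip_force: 39.2
```

>>> servo_tool([
  [0, 0, 0.2, 0, 0, 0, 1],
  [0, 0, 0.5, 0, 0, 0, 1],
  [0, 0, 0.8, 0, 0, 0, 1],
  [0, 0, 1.0, 0, 0, 0, 1],
  [0, 0, 1.0, 0, 0, 0, 1],
])

```text
time: 27.1
tool_pos: [0.5054, -0.2812, 0.1523]
tcp_rot: [3.082, 0.568, 0.013]
wrist_force: [0.0, -0.4, -0.1]
width: 0.186
grip_force: 39.2
```

>>> servo_tool([
  [0.12, 0.2, 0.2, 0, 0, 0, 1],
  [0.25, 0.43, 0.35, 0, 0, 0, 1],
  [0.38, 0.67, 0.45, 0, 0, 0, 1],
  [0.5, 0.9, 0.45, 0, 0, 0, 1],
  [0.5, 0.9, 0.45, 0, 0, 0, 1],
])

```text
time: 27.6
tool_pos: [0.5782, -0.1397, 0.2126]
tcp_rot: [-3.086, -0.576, -0.001]
wrist_force: [-0.3, 0.0, -2.2]
width: 0.186
grip_force: 39.3
```

>>> servo_tool([
  [0.12, 0.2, 0, 0, 0, 0, 1],
  [0.25, 0.43, 0, 0, 0, 0, 1],
  [0.38, 0.67, 0, 0, 0, 0, 1],
  [0.5, 0.9, 0, 0, 0, 0, 1],
  [0.5, 0.9, 0, 0, 0, 0, 1],
  [0.5, 0.9, 0, 0, 0, 0, 1],
])

```text
time: 28.2
tool_pos: [0.6508, -0.0087, 0.2112]
tcp_rot: [-3.089, -0.572, 0.006]
wrist_force: [-0.6, -0.5, -1.4]
width: 0.182
grip_force: 39.4
```

```bash
python3 - <<'E'
from h import *
held("lid",.0042); fit("sieve_coarse",guess=(.679,.059),z0=.073)
held("lid",.0042); fit("sieve_coarse",guess=(.679,.059),z0=.073)
E
```

```text
lid 0.9 xy [ 0.6491 -0.0098] IoU 0.891
offset from TCP [-0.0016 -0.0003] tcp [ 0.6507 -0.0095  0.2116] t 28.25
sieve_coarse 0.86 xy [0.6788 0.0581] IoU 0.985
lid 0.64 xy [ 0.6493 -0.0104] IoU 0.896
offset from TCP [-0.0016 -0.0001] tcp [ 0.651  -0.0103  0.2127] t 28.4
sieve_coarse 0.8 xy [0.6792 0.0595] IoU 0.984
sieve_coarse 0.53 xy [0.6836 0.0213] IoU 0.02
```

View pics/tmp.png

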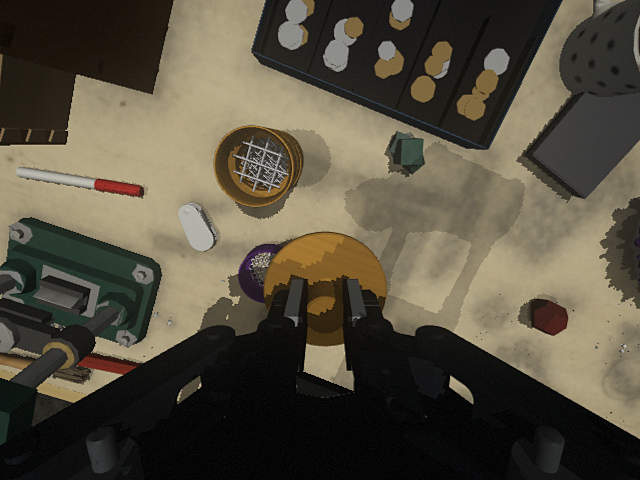

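Lid held level at (325,290), with the coarse mouth at (258,165). Closing the stack.

>>> servo_tool([
  [0.06, 0.15, 0, 0, 0, 0, 1],
  [0.12, 0.3, -0.1, 0, 0, 0, 1],
  [0.19, 0.455, -0.25, 0, 0, 0, 1],
  [0.19, 0.455, -0.4, 0, 0, 0, 1],
  [0.19, 0.455, -0.53, 0, 0, 0, 1],
  [0.19, 0.455, -0.6, 0, 0, 0, 1],
  [0.19, 0.455, -0.64, 0, 0, 0, 1],
  [0.19, 0.455, -0.68, 0, 0, 0, 1],
  [0.19, 0.455, -0.7, 0, 0, 0, 1],
  [0.19, 0.455, -0.72, 0, 0, 0, 1],
  [0.19, 0.455, -0.74, 0, 0, 0, 1],
  [0.19, 0.455, -0.74, 0, 0, 0, 1],
])

```text
time: 29.7
tool_pos: [0.6817, 0.0596, 0.1045]
tcp_rot: [3.089, 0.57, 0.005]
wrist_force: [-1.6, 0.5, 4.0]
width: 0.185
grip_force: 39.9
```

>>> servo_tool([
  [0, 0, 0, 0, 0, 0, 0.6],
  [0, 0, 0, 0, 0, 0, 0.6],
  [0, 0, 0, 0, 0, 0, 0.5],
  [0, 0, 0, 0, 0, 0, 0.3],
  [0, 0, 0.1, 0, 0, 0, 0.3],
  [0, 0, 0.4, 0, 0, 0, 0.3],
  [0, 0, 0.7, 0, 0, 0, 0.3],
  [0, 0, 0.8, 0, 0, 0, 0.3],
  [-0.15, -0.3, 0.8, 0, 0, 0, 0.3],
  [-0.3, -0.6, 0.8, 0, 0, 0, 0.3],
  [-0.4, -0.9, 0.8, 0, 0, 0, 0.3],
  [-0.4, -0.9, 0.8, 0, 0, 0, 0.3],
  [-0.4, -0.9, 0.8, 0, 0, 0, 0.3],
])

```text
time: 31.0
tool_pos: [0.6201, -0.0766, 0.2229]
tcp_rot: [-3.09, -0.566, -0.001]
wrist_force: [0.4, -0.2, 0.2]
width: 0.696
grip_force: 0.0
```

```bash
python3 - <<'E'
from h import *
snap("wrist","w12"); fit("lid",guess=(.679,.059),z0=.107); snap("side","s12"); fit("lid","side",guess=(.679,.059),z0=.107); snap("scene","sc12")
a=cv2.imread("pics/w12.png"); b=cv2.imread("pics/s12.png"); c=cv2.imread("pics/sc12.png")
cv2.imwrite("pics/c12.png",np.hstack([cv2.resize(a,(300,300)),cv2.resize(b[80:205,255:380],(250,300),interpolation=2),cv2.resize(c[200:330,155:275],(250,300),interpolation=2)]))
E
```

```text
lid 0.56 xy [0.6802 0.0654] IoU 0.841
```

View pics/c12.png

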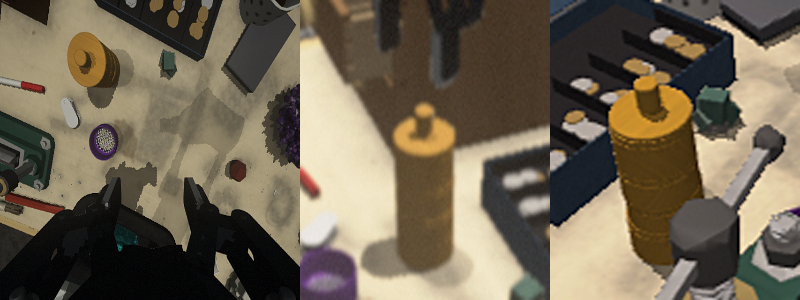

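```bash
python3 - <<'E'
from h import *
a=np.linspace(0,6.283,80)
for z in (.120,.126):
    P=np.array([proj("scene",(.679+.031*np.cos(b),.059+.031*np.sin(b),z)) for b in a]); print(z,P.min(0).round(1),P.max(0).round(1))
E
```

```text
0.12 [181.2 236.2] [221.3 259.5]
0.126 [180.5 233.2] [220.9 256.4]
```

```bash
python3 - <<'E'
from h import *
a=np.linspace(0,6.283,80)
c=cv2.imread("pics/sc12.png"); hsv=cv2.cvtColor(c,cv2.COLOR_BGR2HSV)
m=cv2.inRange(hsv,(10,150,60),(25,255,255))[215:325,170:240]
for r in range(0,60,2): 
    x=np.nonzero(m[r])[0]; print(215+r, (170+x.min(),170+x.max(),len(x)) if len(x) else None,end="; ")
for z in (.143,.149,.152):
    P=np.array([proj("scene",(.679+.009*np.cos(b),.059+.009*np.sin(b),z)) for b in a]); print("\nknob top",z,P.min(0).round(1),P.max(0).round(1))
E
```

```text
215 None; 217 (np.int64(211), np.int64(211), 1); 219 None; 221 None; 223 None; 225 None; 227 None; 229 None; 231 None; 233 (np.int64(199), np.int64(204), 6); 235 (np.int64(196), np.int64(205), 10); 237 (np.int64(176), np.int64(211), 17); 239 (np.int64(194), np.int64(217), 23); 241 (np.int64(190), np.int64(220), 31); 243 (np.int64(188), np.int64(222), 34); 245 (np.int64(185), np.int64(221), 36); 247 (np.int64(184), np.int64(222), 39); 249 (np.int64(183), np.int64(222), 40); 251 (np.int64(170), np.int64(221), 40); 253 (np.int64(183), np.int64(222), 39); 255 (np.int64(183), np.int64(222), 40); 257 (np.int64(185), np.int64(222), 38); 259 (np.int64(184), np.int64(222), 39); 261 (np.int64(186), np.int64(222), 37); 263 (np.int64(186), np.int64(222), 37); 265 (np.int64(185), np.int64(223), 39); 267 (np.int64(187), np.int64(223), 37); 269 (np.int64(186), np.int64(223), 38); 271 (np.int64(187), np.int64(224), 38); 273 (np.int64(187), np.int64(224), 38); 
knob top 0.143 [193.3 232.3] [205.2 238.9]

knob top 0.149 [192.8 229.1] [204.7 235.7]

knob top 0.152 [192.5 227.5] [204.4 234.1]
```

The knob top begins at row 232–233, which matches z = 0.143, so the lid is fully seated. Handing in.

```bash
python3 -c "
from workcell import bot
print(bot.finish_job())"
```

```text
the job is handed in; nothing more can be done
None
```

The sieve set is built on the pan in the order fine, medium, coarse, lid, each part seated, and was handed in at about 31 s; I viewed 15 pictures, one over the limit of 14.

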